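Check the spray pot's air pressure with the stick gauge

ROBOT

A 6-joint arm with a two-finger parallel gripper is mounted at the origin on the work surface. World frame = base frame: x ahead of the robot, y to its left, z up, the work surface at z = 0. Lengths are in m, angles in rad, forces in N, time in s.
With the tool pointing down it reaches from about 0.375 to 0.825 m from the base axis. Payload 5.5 kg.
Tool frame: the origin (TCP) lies midway between the tips of the shut fingers; the grasp point (between the pads) lies 19 mm behind it; z points along the fingers, y is the line along which they close (so a half turn about z gives the same grasp; the last joint's range is limited). The gripper opens to 85 mm and grips with 20 to 120 N. Pads are 22 mm wide; open, the fingers measure 114 mm over their backs; the gripper's body (76 mm by 85 mm) begins 54 mm behind the grasp point. The pads swing forward as they close: fully open they stand 13 mm farther back than shut.
Start: joints at [-1.124, 0.314, -0.047, 1.21, 0, 1.571], TCP at [0.259, -0.541, 0.231] pointing down, gripper open.
Joint ranges: [-2.67, 2.67], [-0.69, 1.73], [-1.03, 1.25], [-2.08, 2.16], [-1.42, 1.45], [-3.14, 3.14]. Speed limits (rad/s): [2.39, 2.39, 3.01, 3.14, 3.14, 3.14].

INTERFACE

Orientations are given as a rotation vector (axis times angle).
In Python, from bench import ctrl gives the robot as it stands. The module is installed in compiled form; this text tells all that it offers. Calls block until the motion is done:
- ctrl.movep(position, orientation): joint-space move of the TCP to a pose.
- ctrl.move_straight(position, rotation=None, speed=0.15): straight line of the TCP; rotation=None keeps the orientation; speed is the mean speed in m/s.
- ctrl.movej(angles): joint-space move.
- ctrl.gripper_to(opening, f_grip=None): finger opening in m; f_grip is the grip in N (None keeps the last); returns when the fingers have stopped.
- ctrl.pause(seconds).
- ctrl.inverse_kinematics(position, orientation): joint angles nearest the present ones, or None.
- ctrl.state(): the state.
- ctrl.get_image(name): name is "scene" or "top" or "wrist"; returns the picture (420x560x3 uint8, red, green, blue); there is no depth.
- ctrl.calibration(name): a dict with "vfov" (degrees; the focal length in pixels is half the picture's height over the tangent of half this angle, whatever the lens; pixels are square), "cx", "cy" (the principal point, pixels), "R" (3x3) and "t" (3): a world point X has camera coordinates R X + t. Camera axes: x right, y down, z forward; pixel columns grow to the right and rows downward; lengths in m; the calibration is good to about 2 mm. A picture is of the moment at which its call begins: read the wrist's pose just before it. calibration takes no time and is no camera call; for the wrist camera it gives the pose at the moment of the call.
A pose or a line that the arm cannot do raises ctrl.PlanningError and nothing moves.
- ctrl.sign_off(): hands the job in; it is judged then, once.
The state is a dict: "time_s": time; "q": joint angles; "joint_vel": joint speeds; "joint_efforts": joint torques, N m; "tcp_pos": TCP position; "eef_rot": TCP orientation; "contact_force": force on the tool from outside, world axes, zero at the start; "moment": the same for the moment, N m; "opening": finger opening in m; "grip_force": force on a finger pad.
Only numpy, scipy, OpenCV 4.12 (cv2) and the standard library are available. Lean on these libraries where they do the work, as an engineer would, in place of code of your own. Each camera call takes 0.05 s, during which the arm holds its last target. There are 200 camera calls.

TASK

Check the air in the glaze-spray pot: pick up the stick gauge and press its rubber foot straight down over the valve stem on the pot's lid until it is fully seated, leaning on it with about 15 N (at least 12, never above 22), and hold it there still for two seconds while the pressure pushes the white rod out of the barrel. The rod stays out when you lift the gauge off; then stand the gauge upright in the middle of the green tray if the black band on the rod is wholly out of the barrel, or of the red tray if none of the band shows (if the band is half out, either tray will do), and let go. Leave everything else on the table where it is.

Things in the scene. Friction and masses are not known exactly. Their poses are not given: they have to be found in the camera images.
- gauge_grip (a point): centre of the loose stick gauge's blue grip block (28 mm along x, 26 mm along y, from 32 to 66 mm above the gauge's underside; take it across y), 48 mm above the underside, on the foot's axis. z up, +x along the aluminium barrel (16 mm across, from 14 to 76 mm out, level with this point); a brass cap reaches 36 mm to -x. Gauge 0.2 kg, stands upright on the table at the start.
- gauge_mouth (a point): centre of the gauge's underside, 48 mm below gauge_grip; z up. Black rubber bell foot 36 mm across and 6 mm high, tapering to a 24 mm neck. In it a funnel mouth 25 mm across narrows in 7 mm to a 14.4 mm bore; the seat for the stem's end is 17 mm above this point, round a 9 mm hole for the pin; in the hole is the plunger that drives the rod.
- gauge_rod (a joint): how far the white rod stands out of the barrel's far end (+x), m: 0 at the start (only its 4 mm tip shows), at most 0.030. It is pushed out when the gauge is pressed on the valve and stays there by friction. The black band is wholly out from 0.021 on, and hidden below 0.017.
- pot: aluminium pressure pot, 150 mm across and 130 mm high with a blue stripe, fixed to the table; origin at the centre of its underside, z up. Clamp bolts on the lid's rim stand at most 6 mm above it, 66 mm from the centre.
- valve_base (a point): centre of the lid's top (130 mm above the table), where the upright brass stem comes out; z up. Stem 12 mm across, its end 26 to 44 mm above this point, different each time and not measured; a 4 mm pin stands 14 mm out of its end and yields at 5 to 9 N, depending on the pressure (not yet seating). The stem sits in rubber: it sinks 1 mm per 5 N, up to 6 mm, and comes back.
- tray_green_in (a point): centre of the inner floor (4 mm above the table) of the fixed green tray, 120 x 120 mm outside, walls 4 mm thick, rim 15 mm above the table. The trays change places.
- tray_red_in (a point): the same for the red tray, of the same size
- cup_mid (a point): bystander: clay cup 72 mm wide, 80 mm high; centre
- jar1_mid (a point): bystander: blue glaze jar 64 mm wide, 85 mm high; centre
- jar2_mid (a point): bystander: brown glaze jar of the same size; centre
- brush_grip (a point): bystander: glaze brush 180 mm long, lying; a point on its handle
- finial_mid (a point): bystander: small clay knob 44 mm wide, 49 mm high; centre
- tile_mid (a point): bystander: white test tile 60 x 60 x 8 mm; centre

How it is judged:
On the way:
1. the gauge is seated upright on the valve stem, pressed with more than 11 N, with the rod pushed out and still, for 1 s (contact force between pot and anything else above 11 N and horizontal distance between gauge_grip and valve_base below 0.004 m and z of gauge_grip in the frame of valve_base below 0.076 m and angle between gauge_grip's own z axis and vertical below 0.12 rad and value of joint gauge_rod above 0.006 m and velocity of joint gauge_rod between -0.001 and 0.001 m/s), for 1 s.
At the end, for the whole second after the job is handed in: The gauge stands upright (0.12 rad) on a tray's floor, its axis within 40 mm of the middle along both sides: green if the rod is out more than 16.5 mm, red if less than 21.5 mm (between these, either); the rod is still out more than 6 mm (angle between gauge_grip's own z axis and vertical below 0.12 rad and value of joint gauge_rod above 0.006 m and ((value of joint gauge_rod above 0.0165 m and x of gauge_grip in the frame of tray_green_in between -0.04 and 0.04 m and y of gauge_grip in the frame of tray_green_in between -0.04 and 0.04 m and z of gauge_grip in the frame of tray_green_in below 0.052 m) or (value of joint gauge_rod below 0.0215 m and x of gauge_grip in the frame of tray_red_in between -0.04 and 0.04 m and y of gauge_grip in the frame of tray_red_in between -0.04 and 0.04 m and z of gauge_grip in the frame of tray_red_in below 0.052 m))); the robot touches nothing.
It fails at once if the pot or its valve is pushed with more than 22 N (contact force between pot and anything else above 22 N).
It fails at once if a bystander is shifted by more than 30 mm (distance of any of cup_mid, jar1_mid, jar2_mid, brush_grip, finial_mid, tile_mid from where it was at the start of the episode above 0.03 m).
It also fails if it takes over 67 s, if anything falls off the work surface, if the arm or the gripper's body presses on something with over 40 N, if the wrist force passes 120 N, or if a joint passes its speed limit or range.

## Working session

There is one attempt and no reset: what is moved stays moved. The work goes in short steps, each a Python script; the robot and the scene stay as the last script left them, time stands still between calls to the robot, and variables do not carry over. Pictures are saved under pics/ and viewed, at most 10 in all, crops included, and the job is handed in when it is done.

```bash
mkdir -p pics
python3 - <<'E'
from bench import ctrl
import cv2,numpy as np
s=ctrl.state();print(s)
for n in("scene","top"):
    im=ctrl.get_image(n);cv2.imwrite(f"pics/{n}0.png",im[...,::-1]);c=ctrl.calibration(n);print(n,c)
E
```

```text
{'time_s': 0.0, 'q': array([-1.12398066e+00,  3.14220574e-01, -4.80807117e-02,  1.21020912e+00,
        1.79770742e-05,  1.57080008e+00]), 'joint_vel': array([ 0.00071211,  0.00078007, -0.00183392,  0.0005617 ,  0.00037163,
       -0.00234306]), 'joint_efforts': array([-1.01163274e-03, -5.39593256e+01,  3.39746189e+01,  1.93242263e-02,
       -3.26505060e-04, -7.10590157e-06]), 'tcp_pos': array([ 0.25901046, -0.54056697,  0.23043712]), 'eef_rot': array([-3.06188552e+00, -6.95655575e-01,  5.68693457e-04]), 'contact_force': array([-0.20310539, -0.67554725,  0.54092786]), 'moment': array([ 0.00554782, -0.01540674, -0.00989945]), 'grip_force': 0.0, 'opening': 0.08537543987769732}
scene {'vfov': 55.121462305119834, 'cx': 271.42500208452867, 'cy': 217.7368958482566, 'R': array([[-4.98881531e-01,  8.66670096e-01,  4.02282637e-04],
       [ 4.49966407e-01,  2.59410930e-01, -8.54538590e-01],
       [-7.40707399e-01, -4.26132507e-01, -5.19387751e-01]]), 't': array([ 0.30011159, -0.12577389,  1.67175003])}
top {'vfov': 47.62744424362282, 'cx': 287.9239555208805, 'cy': 207.49087511728146, 'R': array([[-0.01741158, -0.99975498, -0.01366833],
       [-0.99735483,  0.0183314 , -0.07033709],
       [ 0.07057041,  0.01240749, -0.99742963]]), 't': array([-0.00930592,  0.54703433,  1.1986168 ])}
```

View pics/scene0.png

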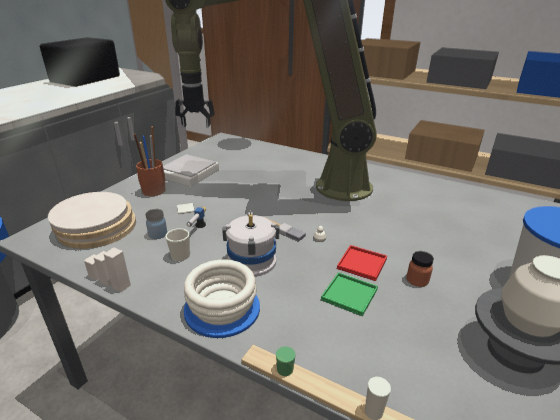

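View pics/top0.png

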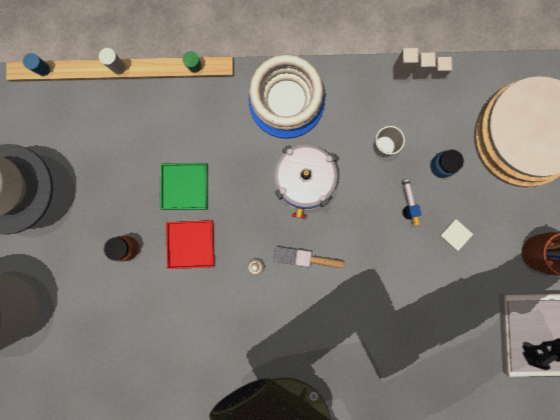

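The scene view shows the gauge at about (198,215) and the pot with its brass stem at (251,217). In the top view the blue grip is at (415,212), with the barrel running up to (407,182). The pot lid is at (306,174) with its valve at (306,174). The green tray is at (184,186) and the red at (190,245).

```bash
cat > h.py <<'E'
from bench import ctrl
import cv2,numpy as np
from scipy.spatial.transform import Rotation as Ro
def ray(c,u,v,z):
    f=210/np.tan(np.radians(c["vfov"])/2); R=np.array(c["R"]);t=np.array(c["t"])
    o=-R.T@t; d=R.T@np.array([(u-c["cx"])/f,(v-c["cy"])/f,1]); return o+d*(z-o[2])/d[2]
def proj(c,X):
    f=210/np.tan(np.radians(c["vfov"])/2); p=np.array(c["R"])@X+np.array(c["t"]); return f*p[0]/p[2]+c["cx"],f*p[1]/p[2]+c["cy"]
def rot(yaw): # tool down, tool x along yaw (gauge x), tool y = across
    x=np.array([np.cos(yaw),np.sin(yaw),0]);z=np.array([0,0,-1.]);return Ro.from_matrix(np.c_[x,np.cross(z,x),z]).as_rotvec()
def hsv(im): return cv2.cvtColor(im,cv2.COLOR_RGB2HSV)
def blobs(m,roi=None,amin=15):
    m=m.astype(np.uint8)
    if roi is not None:
        k=np.zeros_like(m);u0,v0,u1,v1=roi;k[v0:v1,u0:u1]=1;m=m*k
    n,l,s,c=cv2.connectedComponentsWithStats(m)
    return [(s[i,4],c[i],(l==i)) for i in sorted(range(1,n),key=lambda i:-s[i,4]) if s[i,4]>=amin]
def snap(n,name):
    c=ctrl.calibration(n);im=ctrl.get_image(n);cv2.imwrite(f"pics/{name}.png",im[...,::-1]);return c,im
E
python3 - <<'E'
from h import *
im=cv2.imread("pics/top0.png")[...,::-1].copy();c=ctrl.calibration("top");h=hsv(im);H,S,V=[h[...,i].astype(int) for i in range(3)]
for n,m,roi,z in(("green",(H>45)&(H<80)&(S>120),(140,140,230,230),.015),("red",((H<8)|(H>172))&(S>150),(150,210,230,285),.015),("blue",(H>100)&(H<125)&(S>120),(395,190,430,235),.06),("barrel",(S<60)&(V>140),(395,170,425,210),.054),("cap",(H>10)&(H<30)&(S>90),(400,205,430,235),.054)):
    for b in blobs(m,roi,6)[:2]:
        r=cv2.minAreaRect(np.argwhere(b[2])[:,::-1].astype(np.float32)); print(n,b[0],b[1].round(1),[np.round(x,1) for x in r[:1]+r[1:]],ray(c,*r[0],z).round(4))
m=(S<60)&(V>150);b=blobs(m,(260,130,350,220))[0];p=np.argwhere(b[2])[:,::-1].astype(np.int32);(u,v),r=cv2.minEnclosingCircle(p);print("lid",u,v,r,b[1],ray(c,u,v,.13),ray(c,*b[1],.13))
m=(H>12)&(H<32)&(S>90)
for b in blobs(m,(290,155,325,195),4): print("stem",b[0],b[1],ray(c,*b[1],.17))
E
```

```text
green 2101 [183.4 185.9] [array([183. , 185.5]), array([45., 46.]), np.float64(90.0)] [0.609  0.2511 0.015 ]
red 2175 [189.5 244.3] [array([189.7, 244.3]), array([46.7, 46.7]), np.float64(88.3)] [0.4572 0.2343 0.015 ]
blue 137 [412.8 211. ] [array([412.3, 211.1]), array([10.4, 14.1]), np.float64(76.0)] [ 0.5295 -0.3257  0.06  ]
barrel 128 [409.8 194.3] [array([409.8, 194.3]), array([21.8,  5.8]), np.float64(76.0)] [ 0.5716 -0.3227  0.054 ]
barrel 8 [406.2 180. ] [array([406., 180.]), array([1.3, 4.4]), np.float64(71.6)] [ 0.6075 -0.3144  0.054 ]
cap 65 [415.4 220.7] [array([415.5, 220.9]), array([8.9, 7.3]), np.float64(71.6)] [ 0.5054 -0.3342  0.054 ]
lid 305.19000244140625 174.71694946289062 31.305774688720703 [305.04378284 175.24588441] [ 0.6149413 -0.0621404  0.13     ] [ 0.61370348 -0.06177419  0.13      ]
stem 38 [305.78947368 173.15789474] [ 0.61286728 -0.06254787  0.17      ]
```

Run:
```python
from h import *
ctrl.movep([.53,-.327,.24],rot(.19)); c,im=snap("wrist","w_gauge")
print(c["vfov"],c["cx"],c["cy"],(-np.array(c["R"]).T@c["t"]).round(3),np.array(c["R"]).round(2).tolist(),ctrl.state()["time_s"],ctrl.state()["contact_force"])
print([proj(c,np.array(x)) for x in((.53,-.327,.066),)])
```

```text
60.17656323805274 273.50475538814095 207.2498391804832 [ 0.612 -0.312  0.381] [[0.19, -0.98, 0.0], [-0.93, -0.18, 0.33], [-0.32, -0.06, -0.94]] 1.45 [-0.20097151 -0.02335198  0.07515872]
[(np.float64(272.4487474142167), np.float64(179.23491832757878))]
```

View pics/w_gauge.png

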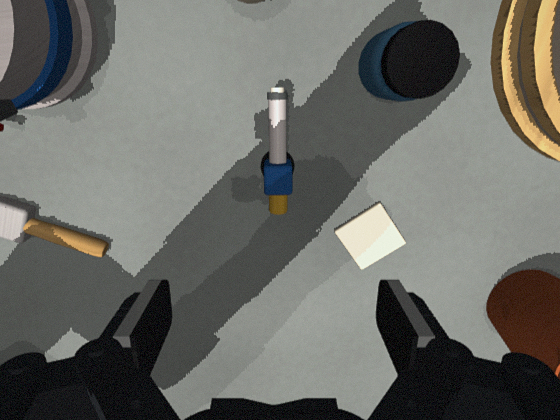

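The wrist view shows the blue grip at about (278,178), the barrel running up to (277,90) and the cap down to (278,214). They are almost aligned with the image columns.

Run:
```python
from h import *
c=ctrl.calibration("wrist");im=cv2.imread("pics/w_gauge.png")[...,::-1].copy();h=hsv(im);H,S,V=[h[...,i].astype(int) for i in range(3)]
b=blobs((H>100)&(H<125)&(S>120),(250,140,310,210))[0];p=np.argwhere(b[2])[:,::-1]
bot=np.median([p[p[:,0]==u][:,1].max() for u in range(268,289)])+.5
w=[p[p[:,1]==v][:,0] for v in range(170,192)];cu=np.mean([(x.min()+x.max())/2 for x in w]);print(b[0],bot,cu,np.mean([np.ptp(x)+1 for x in w]))
k=blobs((H>10)&(H<30)&(S>90),(260,190,300,225))[0];r=cv2.boundingRect(np.argwhere(k[2])[:,::-1].astype(np.int32));print("cap",r,k[1])
cols=[]
for v in range(95,155):
    x=np.flatnonzero((S[v,255:300]<45)&(V[v,255:300]>125))+255
    cols.append((v,x.min(),x.max()) if len(x) else (v,))
print(cols[::10])
e=ray(c,cu,bot,.066);d=np.array([np.cos(.19),np.sin(.19)]);print("grip centre",e[:2]+.014*d)
a=ray(c,k[1][0],k[1][1],.055);t=ray(c,277,98,.056);print(a,t,"yaw",np.arctan2(*(t-a)[1::-1]))
```

```text
909 194.5 277.5 28.272727272727273
cap (269, 195, 19, 20) [277.71551724 203.95114943]
[(95, np.int64(255), np.int64(299)), (105, np.int64(255), np.int64(299)), (115, np.int64(269), np.int64(285)), (125, np.int64(272), np.int64(282)), (135, np.int64(273), np.int64(282)), (145, np.int64(255), np.int64(282))]
grip centre [ 0.53038986 -0.33179806]
[ 0.50415691 -0.3372074   0.055     ] [ 0.59877225 -0.31813577  0.056     ] yaw 0.19890487857911407
```

Run:
```python
from h import *
r=rot(.197);g=np.array([.5304,-.3316])
ctrl.movep([*g,.12],r); ctrl.move_straight([*g,.029]); ctrl.gripper_to(0.0,80)
s=ctrl.state();print(s["opening"],s["grip_force"],s["contact_force"],s["tcp_pos"])
ctrl.move_straight([*g,.27]); s=ctrl.state();print(s["opening"],s["contact_force"],s["moment"])
snap("wrist","w_held")
v=np.array([.613,-.0625]); ctrl.movep([.50,-.085,.30],r); c,im=snap("wrist","w_pot"); np.save("cpot.npy",c,allow_pickle=True)
print(ctrl.state()["time_s"],proj(c,np.array([*v,.17])))
cv2.imwrite("pics/pair.png",np.hstack([cv2.resize(cv2.imread(f"pics/{n}.png"),(400,300)) for n in("w_held","w_pot")]))
```

```text
0.02537678885460204 79.27529096603394 [-0.47401012  0.25557849  4.46468035] [ 0.53078617 -0.33180691  0.02950729]
0.02518069573304496 [-0.03384512 -0.3919854  -2.76819405] [-0.00393395 -0.07972377 -0.05084347]
6.175 (np.float64(271.68772477539096), np.float64(32.61105630727002))
```

View pics/w_pot.png

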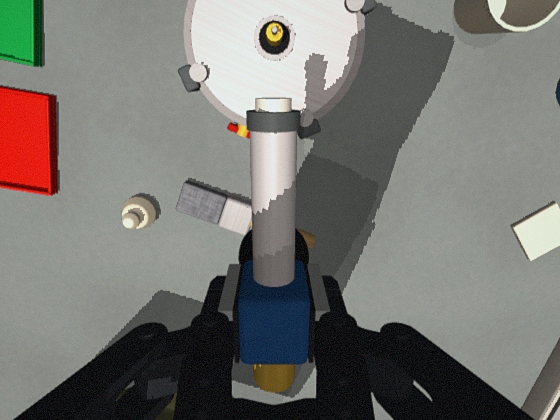

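The gauge is held: blue block with lower edge at row ~362, barrel end at ~(273,112). The brass stem is at ~(274,35) on the lid.

Run:
```python
from h import *
c=np.load("cpot.npy",allow_pickle=True).item();im=cv2.imread("pics/w_pot.png")[...,::-1].copy();h=hsv(im);H,S,V=[h[...,i].astype(int) for i in range(3)]
print("cam",(-np.array(c["R"]).T@c["t"]).round(4))
for b in blobs((H>12)&(H<32)&(S>110),(245,5,305,65),10):
    r=cv2.boundingRect(np.argwhere(b[2])[:,::-1].astype(np.int32)); print("brass",b[0],b[1],r,ray(c,*b[1],.165),ray(c,*b[1],.13))
b=blobs(V<60,(245,5,305,65),10)[0];p=np.argwhere(b[2])[:,::-1].astype(np.int32);e=cv2.minEnclosingCircle(p);print("ring",e,ray(c,*e[0],.13),ray(c,*e[0],.14))
# lid outline circle fit in world at z=.13
s=ctrl.state();R=Ro.from_rotvec(s["eef_rot"]).as_matrix();T=s["tcp_pos"];print(T,R.round(3).tolist())
b=blobs((H>100)&(H<125)&(S>120),(220,240,330,380))[0];p=np.argwhere(b[2])[:,::-1]
bot=np.median([p[p[:,0]==u][:,1].max() for u in range(255,295)])+.5
print("bot",bot,[ (round(dx*1e3),np.round(proj(c,T+R@np.array([dx-.014,0,-.0185-.018])),1)) for dx in(-.004,0,.004)])
print("tip of collar side cols",[ (dx,np.round(proj(c,T+R@np.array([dx+.076,0,-.0185-.008])),1)) for dx in(-.004,0,.004)])
cv2.imwrite("pics/z.png",np.hstack([cv2.resize(im[5:65,245:305],(400,400),interpolation=0),cv2.resize(im[85:145,245:305],(400,400),interpolation=0)])[...,::-1])
```

```text
cam [ 0.5823 -0.0694  0.4414]
brass 305 [273.98688525  33.82622951] (265, 22, 19, 24) [ 0.61312814 -0.06408069  0.165     ] [ 0.61703181 -0.0634017   0.13      ]
ring ((274.2335510253906, 37.10207748413086), 16.33809471130371) [ 0.61478887 -0.0640459   0.13      ] [ 0.61374557 -0.06421921  0.14      ]
[ 0.50039786 -0.08611911  0.29973826] [[0.981, 0.194, -0.0], [0.194, -0.981, -0.001], [-0.0, 0.001, -1.0]]
bot 363.5 [(-4, array([274. , 375.5])), (0, array([274. , 366.7])), (4, array([274. , 357.8]))]
tip of collar side cols [(-0.004, array([274.2, 121.1])), (0, array([274.3, 107.8])), (0.004, array([274.3,  94.1]))]
```

View pics/z.png

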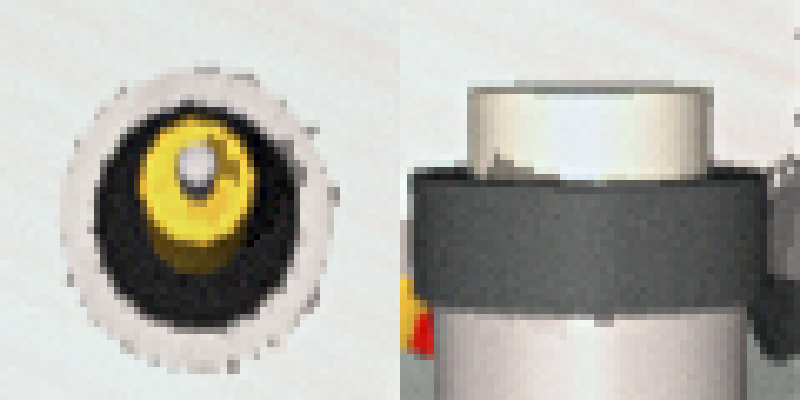

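```bash
cat > press.py <<'E'
from h import *
p=np.array([.6143,-.0640]);r=rot(.197)
ctrl.movep([*p,.232],r); ctrl.pause(.3); s=ctrl.state();F0=s["contact_force"];print(F0,s["tcp_pos"])
z=s["tcp_pos"][2];z=.225;log=[];f=np.zeros(3);lat=0
ctrl.move_straight([*p,z],speed=.05)
while z>.158:
    f=ctrl.state()["contact_force"]-F0
    log.append((round(z*1e3,1),*f.round(1),*(p*1e3).round(1)))
    if f[2]>14.2: break
    if np.hypot(*f[:2])>2.5:
        p=p+np.clip(f[:2]*.00015,-.0006,.0006)
        lat+=1
        if lat>60: break
        if np.hypot(*f[:2])>5: ctrl.move_straight([*p,z],speed=.02); continue
    z-=.0004 if f[2]>9.3 else .001
    ctrl.move_straight([*p,z],speed=.02)
for l in log: print(*l)
s=ctrl.state();print(s["contact_force"]-F0,s["tcp_pos"],s["time_s"],s["opening"]);np.save("st.npy",np.r_[p,z,F0])
E
python3 press.py
```

```text
[-0.8064643   0.09713967 -3.02876524] [ 0.61420039 -0.064447    0.23321136]
225.0 0.8 -0.8 0.8 614.3 -64.0
224.0 0.7 -0.0 0.2 614.3 -64.0
223.0 0.4 -0.7 1.3 614.3 -64.0
222.0 1.1 -0.6 0.9 614.3 -64.0
221.0 1.4 0.6 0.0 614.3 -64.0
220.0 0.9 -0.3 1.0 614.3 -64.0
219.0 0.7 -0.3 0.5 614.3 -64.0
218.0 1.1 0.4 0.1 614.3 -64.0
217.0 1.5 -0.6 -0.5 614.3 -64.0
216.0 0.8 0.1 0.2 614.3 -64.0
215.0 0.9 -0.5 -0.5 614.3 -64.0
214.0 2.6 -0.4 0.6 614.3 -64.0
213.0 0.5 -0.9 1.4 614.7 -64.1
212.0 2.1 -0.2 0.2 614.7 -64.1
211.0 1.5 -0.5 0.8 614.7 -64.1
210.0 1.5 -0.8 0.1 614.7 -64.1
209.0 0.3 -0.0 0.2 614.7 -64.1
208.0 1.5 0.8 0.6 614.7 -64.1
207.0 1.0 -0.9 0.5 614.7 -64.1
206.0 0.8 -0.0 0.5 614.7 -64.1
205.0 0.3 -0.2 0.3 614.7 -64.1
204.0 1.0 0.0 0.3 614.7 -64.1
203.0 0.9 0.5 -0.4 614.7 -64.1
202.0 -0.3 0.2 1.3 614.7 -64.1
201.0 0.8 -0.7 0.5 614.7 -64.1
200.0 0.6 0.5 0.8 614.7 -64.1
199.0 -0.5 -0.1 1.3 614.7 -64.1
198.0 0.4 -0.2 0.3 614.7 -64.1
197.0 0.8 -0.9 -0.3 614.7 -64.1
196.0 0.3 0.1 0.8 614.7 -64.1
195.0 0.7 0.1 -0.1 614.7 -64.1
194.0 1.0 0.1 0.5 614.7 -64.1
193.0 1.9 -0.6 -0.0 614.7 -64.1
192.0 -0.5 -0.5 3.2 614.7 -64.1
191.0 0.6 -0.9 5.1 614.7 -64.1
190.0 -0.4 0.3 5.9 614.7 -64.1
189.0 0.4 -1.1 5.5 614.7 -64.1
188.0 0.5 0.7 5.4 614.7 -64.1
187.0 0.8 0.2 7.2 614.7 -64.1
186.0 0.5 0.4 5.8 614.7 -64.1
185.0 -0.3 -0.3 6.3 614.7 -64.1
184.0 1.2 -0.2 7.0 614.7 -64.1
183.0 0.6 0.0 6.5 614.7 -64.1
182.0 0.4 0.8 7.5 614.7 -64.1
181.0 0.3 0.3 8.5 614.7 -64.1
180.0 0.3 -0.9 8.1 614.7 -64.1
179.0 1.2 -0.4 8.3 614.7 -64.1
178.0 0.9 -0.0 8.1 614.7 -64.1
177.0 0.8 1.4 8.8 614.7 -64.1
176.0 -0.2 1.0 11.6 614.7 -64.1
175.6 -0.9 0.2 11.6 614.7 -64.1
175.2 -0.8 0.6 13.6 614.7 -64.1
174.8 -1.4 0.2 14.5 614.7 -64.1
[-1.43864588  0.19635137 14.51515813] [ 0.61496985 -0.064083    0.17603636] 20.3667 0.02460925565091419
```

Run:
```python
from h import *
a=np.load("st.npy");p,z,F0=a[:2],a[2],a[3:]
def F(): return np.mean([(ctrl.pause(.05),ctrl.state()["contact_force"]-F0)[1] for _ in range(5)],axis=0)
f=F();print(f)
dz=np.clip((f[2]-15.3)/7e3,-.0006,.0006); ctrl.move_straight([*p,z+dz],speed=.01)
for _ in range(9): print(F().round(1))
s=ctrl.state();print(s["tcp_pos"],s["time_s"])
ctrl.move_straight([*p,.24],speed=.06); c,im=snap("wrist","w_rod")
cv2.imwrite("pics/rod.png",cv2.resize(im[40:140,210:340],(780,600),interpolation=0)[...,::-1]);print(ctrl.state()["time_s"])
```

```text
[-1.54642885  0.78126958 14.3210497 ]
[-1.4  0.  14.7]
[-1.4  0.  14.7]
[-1.3  0.5 14.5]
[-1.6  0.4 14.9]
[-1.5  0.1 14.7]
[-1.6  0.1 15. ]
[-1.6 -0.1 14.2]
[-1.7  0.1 14.6]
[-1.5  0.3 14.8]
[ 0.61496368 -0.06409015  0.17597114] 23.1167
24.4083
```

View pics/rod.png

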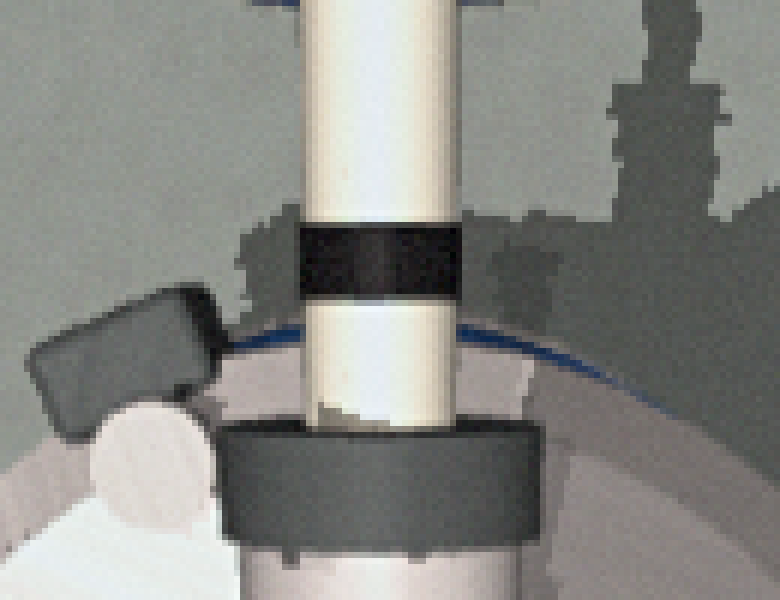

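The black band (crop rows 225–298, about (274,83) in the full picture) is wholly out, with white rod showing between it and the barrel collar. So it goes in the green tray.

Run:
```python
from h import *
g=[.609,.251]
ctrl.move_straight([*g,.24],speed=.2); ctrl.move_straight([*g,.06]); ctrl.pause(.2);F0=ctrl.state()["contact_force"];z=.038
ctrl.move_straight([*g,z],speed=.05)
while z>.028:
    f=ctrl.state()["contact_force"]-F0
    if f[2]>3: break
    z-=.0007;ctrl.move_straight([*g,z],speed=.02)
print(z,f,ctrl.state()["tcp_pos"])
ctrl.gripper_to(.06); ctrl.pause(.2); ctrl.move_straight([*g,.22],speed=.1); snap("wrist","w_end")
c,im=snap("top","t_end");print(ctrl.state()["time_s"])
a=cv2.imread("pics/w_end.png");cv2.imwrite("pics/end.png",np.hstack([cv2.resize(a,(400,300)),cv2.resize(im[120:270,80:280,::-1],(400,300))]))
```

```text
Traceback (most recent call last):
bench.PlanningError: the arm cannot follow that straight line within its joint ranges
```

Run:
```python
from h import *
s=ctrl.state();print(s["q"].round(2),s["tcp_pos"],s["time_s"])
for z in(.24,.06,.033):
  for y in(.197,.6,-.3):
    q=ctrl.inverse_kinematics([.609,.251,z],rot(y));print(z,y,None if q is None else np.round(q,2))
```

```text
[-0.1   0.35  0.02  1.24 -0.    2.84] [ 0.61439829 -0.06403295  0.2394539 ] 24.4083
0.24 0.197 [ 0.39  0.42  0.13  1.28 -0.   -2.95]
0.24 0.6 [ 0.39  0.42  0.13  1.28 -0.    2.93]
0.24 -0.3 [ 0.39  0.42  0.13  1.28  0.   -2.45]
0.06 0.197 [ 0.39  0.53 -0.13  0.91 -0.   -2.95]
0.06 0.6 [ 0.39  0.53 -0.13  0.91 -0.    2.93]
0.06 -0.3 [ 0.39  0.53 -0.13  0.91  0.   -2.45]
0.033 0.197 [ 0.39  0.56 -0.15  0.86 -0.   -2.95]
0.033 0.6 [ 0.39  0.56 -0.15  0.86 -0.    2.93]
0.033 -0.3 [ 0.39  0.56 -0.15  0.86  0.   -2.45]
```

Run:
```python
from h import *
g=[.609,.251]
ctrl.movep([*g,.24],rot(.6)); ctrl.move_straight([*g,.06]); ctrl.pause(.2);F0=ctrl.state()["contact_force"];z=.038
ctrl.move_straight([*g,z],speed=.05)
while z>.028:
    f=ctrl.state()["contact_force"]-F0
    if f[2]>3: break
    z-=.0007;ctrl.move_straight([*g,z],speed=.02)
print(z,f,ctrl.state()["tcp_pos"])
ctrl.gripper_to(.06); ctrl.pause(.2); ctrl.move_straight([*g,.22],speed=.1); snap("wrist","w_end")
c,im=snap("top","t_end");print(ctrl.state()["time_s"])
a=cv2.imread("pics/w_end.png");cv2.imwrite("pics/end.png",np.hstack([cv2.resize(a,(400,300)),cv2.resize(im[120:270,80:280,::-1],(400,300))]))
```

```text
0.033100000000000004 [-2.55843514 -0.91279436  6.58147623] [0.60907752 0.25105189 0.03358345]
32.25
```

View pics/end.png

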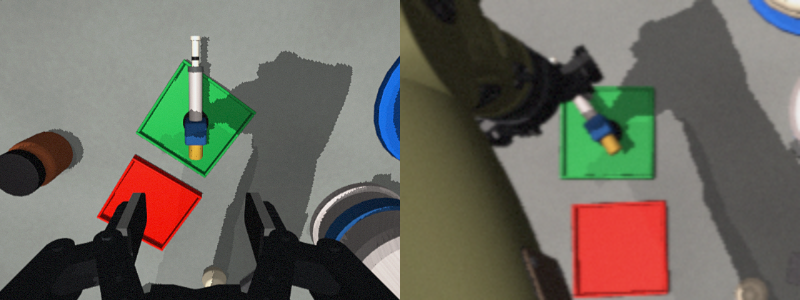

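The gauge stands upright near the middle of the green tray (left half, grip at (196,133)) with the rod and band still out. The gripper is clear.

```bash
python3 -c "
from bench import ctrl
ctrl.pause(.3);print(ctrl.sign_off())"
```

```text
the job is handed in; nothing more can be done
None
```

I pressed the gauge on the valve at about 14.7 N for over two seconds. The black band came wholly out, so I stood the gauge upright in the green tray, let go and handed the job in at about 33 s.

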